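# Stow a sealant cartridge in its van bay for the drive

## Task

Stow the loose sealant cartridge for the drive. Push on its side with the fingers to roll it along the bay, without picking it up, until it comes to rest against the rubber buffers of the clamped divider, without shoving the divider off its line; only then push the sliding keeper plate up behind it until its buffers nip the cartridge firmly between the two plates so that nothing can rattle or roll. Its thin tube dents, so feel your way and never press it hard, and leave the other cartridge and everything else on the shelf where it lies.

Things in the scene. Friction and masses are not known exactly. Their poses are not given: they have to be found in the camera images.
- cartridge: Loose sealant cartridge: plain white plastic tube, barrel 50 mm in diameter, 205 mm long, nipple 15 mm across and 12 mm long on its +x end; 0.3 to 0.5 kg. Thin-walled: a push over 15 N dents it. Lies across the bay and rolls along the bay's y (0.3 N moves it; eased along at 20 mm/s it stops by itself within 2 mm). Origin on the axis at mid-barrel; x along the axis, y and z turn as it rolls.
- bay: Cartridge bay, fixed: black rubber mat 236 mm wide (x), 400 mm long (y), top 3 mm above the shelf, between galvanised rails 24 mm high along y at x = +-119.5 mm. Open at the -y end (y = -220 mm), a 24 mm lip at the +y end (y = 178 mm). Origin on the shelf; z up. The loose cartridge's axis starts at y = -60 to 0 mm; home is at y = 51 to 69 mm.
- divider: Divider: upright galvanised plate across the bay, 230 mm wide (x), 4 mm thick (y), top 50 mm above the shelf, clamped in the rails by two wing nuts. Slips only above 25 N. On its -y face, at x = +-75 mm, two rubber buffers 18 mm across on threaded studs, both screwed out equally: how far is not measured and must be felt or seen. Origin on the shelf under the plate; axes as the bay's.
- divider_face (a point): Middle of the divider's -y face, 28 mm above the shelf (height of the cartridge's axis), axes as the bay's. The buffers' rubber ends stand 6 to 24 mm before this face, different each time. Home for the cartridge is bearing on both buffers, so its axis is then 31 to 49 mm before this face.
- keeper: Keeper: sliding plate across the open end of the bay, 230 x 4 mm, its top hem reaching back to y = -6 mm, top 50 mm above the shelf. Pushed on its -y side it slides to +y against 4 N of friction and stays where left. Nipped on the cartridge with 4 to 12 N beyond that friction it holds; with less than 3 N it works loose. Origin under the plate's middle; axes as the bay's.
- keeper_face (a point): Middle of the keeper's +y face (towards the cartridge), 28 mm above the shelf, axes as the bay's; at the start over 70 mm behind the cartridge. Two buffers like the divider's stand out of it at x = +-75 mm, by 6 to 24 mm, different each time and not measured; stud ends stick out behind, up to 25 mm, at the same x.
- stowed: The other cartridge, the same as the first, already lying between the divider and the end lip. Leave it. Origin and axes as for the first.
- level: Short aluminium spirit level, 308 x 23 x 50 mm, standing on its edge on the shelf beside the bay's +x rail, length along its y. Origin under its middle.
- tile_offcut: Chipped white ceramic tile offcut, about 110 x 110 x 8 mm, lying flat on the shelf past the bay's +y end. Origin at its underside.
- pencil: Flat red carpenter's pencil, 175 x 14 x 8 mm, lying on the shelf beside the bay's -x rail. Origin at its underside, length along its x.
- grout_float: Grout float, 240 x 95 mm, 69 mm high to the top of its wooden handle, lying on its rubber face to the left. Origin under its middle.
- tape_measure: Tape measure, 70 x 40 x 60 mm, to the right. Origin under its middle.
- rubbing_stone: Dark rubbing stone, 150 x 50 x 22 mm, to the right. Origin under its middle.
Mind the look-alikes: they are no part of the job. Leave any purple look-alike of the cartridge alone.

How it is judged:
By the outcome, as a careful person would: the job done as asked, in the order asked, and still so for the second after the job is handed in, with the robot touching nothing.
It also fails if it takes over 72 s, if anything falls off the work surface, if the arm or the gripper's body presses on something with over 40 N, if the wrist force passes 120 N, or if a joint passes its speed limit or range.

## Robot

A 6-joint arm with a two-finger parallel gripper is mounted at the origin on the work surface. World frame = base frame: x ahead of the robot, y to its left, z up, the work surface at z = 0. Lengths are in mm, angles in rad, forces in N, time in s.
With the tool pointing down it reaches from about 350 to 975 mm from the base axis. Payload 4.9 kg.
Tool frame: the origin (TCP) lies between the finger pads; the fingertips stand 14 mm ahead of it and the grasp point (between the pads) lies 5 mm behind it (bot.tip_extent is the distance from the TCP to the fingertips, in mm); z points along the fingers, y is the line along which they close (so a half turn about z gives the same grasp; the last joint's range is limited). The gripper opens to 85 mm and grips with 20 to 120 N. Pads are 22 mm wide; open, the fingers measure 114 mm over their backs; the gripper's body (76 mm by 85 mm) begins 54 mm behind the grasp point. The pads swing forward as they close: fully open they stand 13 mm farther back than shut.
Start: joints at [-1.238, 0.053, 1.613, -0, 1.476, -0.119], TCP at [272.858, -562.272, 245.304] pointing down, gripper open.
Joint ranges: [-3.01, 3.01], [-1.01, 2.22], [0.06, 2.58], [-1.02, 4.17], [0.09, 2.62], [-3.14, 3.14]. Speed limits (rad/s): [2.57, 2.57, 3.14, 3.14, 3.14, 3.14].

## Interface

Orientations are given as a unit quaternion [x, y, z, w].
In Python, from station import bot gives the robot as it stands. The module is installed in compiled form; this text tells all that it offers.
- The arm moves only by the tool servo_tool, never from a script. Its argument "series" is a list of rows, each a list of 5 numbers: the shift along the tool's x, y, z in cm, then the turn about the tool's z in degrees, then the opening, from 0 (shut) to 1 (fully open). In form: [[tx, ty, tz, turn, gripper], ...]. A call has 1 to 20 rows; each row shifts and turns the commanded pose from where the row before left it, along the tool's axes as they then stand; what a row does not reach is not made up. A row lasts 1/8 s, in which the tool goes at most 62.5 mm and 10.7 degrees, less where a joint would pass 70% of its speed; a pose out of reach is approached as far as the arm can. A call is refused whole if a number of a shift passes 6.25 or a number of a turn 10.7, either way. A call with a gripper value outside its range is refused whole. The fingers move at their own pace and stop on an object; "newtons" is the grip in N (left out, the last holds). Time passes only in rows, so rows that do not move let the fingers close. It gives the time, the measured TCP pose, the force, the opening and the grip force at its end, in the units of the state.
- bot.get_obs(): the state, without advancing time (a new reading comes with each control period).
- bot.read_camera(name): name is "scene" or "top" or "wrist"; returns a dict with "pixels" (400x640x3 uint8, red, green, blue), "camera_matrix" (3x3 intrinsics, pixels), "R" (3x3) and "t" (3): a world point X has camera coordinates R X + t. Camera axes: x right, y down, z forward; pixel columns grow to the right and rows downward; lengths in mm; the calibration is good to about 2 mm. A picture is of the moment at which its call begins. There is no depth.
- bot.job_done(): hands the job in; it is judged then, once.
The state is a dict: "time_s": time; "q": joint angles; "joint_velocities": joint speeds; "joint_torque": joint torques, N m; "tcp_pos": TCP position; "eef_rot": TCP orientation; "force": force on the tool from outside, world axes, zero at the start; "wrist_torque": the same for the moment, N m; "grip_width": finger opening in mm; "finger_force": force on a finger pad.
Only numpy, scipy, OpenCV 4.12 (cv2) and the standard library are available. Lean on these libraries where they do the work, as an engineer would, in place of code of your own. Each camera call takes 0.05 s, during which the arm holds its last target. There are 200 camera calls.

## Working session

There is one attempt and no reset: what is moved stays moved. The work goes in short steps, Python scripts to look and compute and a tool call to move; the robot and the scene stay as the last step left them, time stands still between calls to the robot, and variables do not carry over. Pictures are saved under pics/ and viewed, at most 10 in all, crops included, and the job is handed in when it is done.

Besides the shell and the picture viewer there is one more tool, called after "Call:" by a JSON object that holds its "fn" and its "kwargs", one argument or row to a line. servo_tool: Moves the arm, as the interface text tells. Its arguments: {"type":"object","properties":{"series":{"type":"array","items":{"type":"array","items":{"type":"number"}}},"newtons":{"type":"number"}},"required":["series"]}

```bash
mkdir -p pics; cat > h.py <<'E'
import numpy as np, cv2
from station import bot
def cam(n):
    c=bot.read_camera(n); return c['pixels'],np.array(c['camera_matrix']),np.array(c['R']),np.array(c['t'])
def save(px,f,s=1.0): cv2.imwrite('pics/'+f,cv2.resize(px[:,:,::-1],None,fx=s,fy=s,interpolation=cv2.INTER_CUBIC))
def back(K,R,t,u,v,z):
    d=R.T@np.linalg.inv(K)@np.array([u,v,1.]); o=-R.T@t
    return o+d*(z-o[2])/d[2]
def proj(K,R,t,X):
    p=K@(R@np.asarray(X,float)+t); return p[:2]/p[2]
E
python3 - <<'E'
from h import *
o=bot.get_obs()
for k in o: print(k,np.round(o[k],3))
for n in('top','scene'):
    px,K,R,t=cam(n); save(px,n+'0.png',1.25); np.savez(n+'0.npz',px=px,K=K,R=R,t=t); print(n,K[0,0],(-R.T@t).round(),R.round(2).tolist())
E
```

```text
time_s 0.0
q [-1.238  0.053  1.614  0.     1.476 -0.119]
joint_velocities [-0.001 -0.    -0.001 -0.     0.     0.   ]
joint_torque [ 0.0000e+00 -3.9367e+01 -3.7018e+01 -0.0000e+00  7.0000e-03  0.0000e+00]
tcp_pos [ 272.67  -561.72   244.059]
eef_rot [ 0.975  0.224 -0.    -0.001]
force [ 0.453  0.199 -0.153]
wrist_torque [-0.047  0.029 -0.008]
finger_force 0.0
grip_width 85.542
top 429.4446022946045 [ 381.  -22. 1195.] [[0.0, -1.0, -0.03], [-0.99, 0.0, -0.11], [0.11, 0.03, -0.99]]
scene 458.7302661477144 [1285.  602.  870.] [[-0.62, 0.79, 0.0], [0.49, 0.39, -0.78], [-0.61, -0.48, -0.63]]
```

View pics/top0.png

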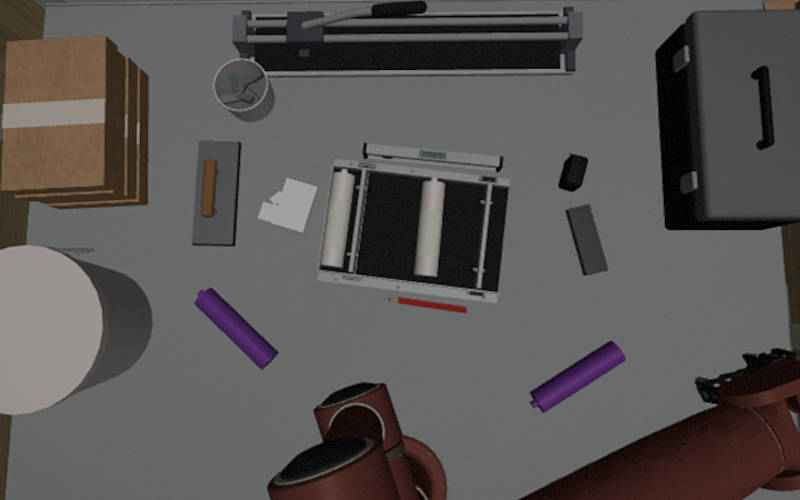

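View pics/scene0.png

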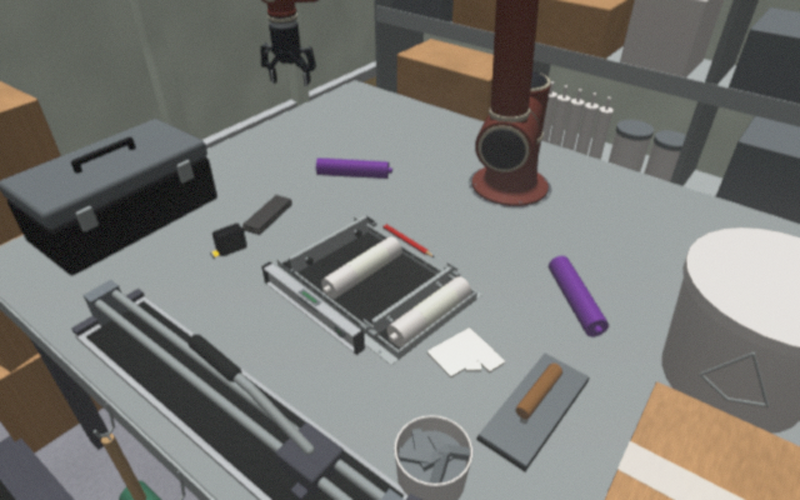

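The top picture shows the bay at columns 318–510, rows 160–302 (1.25x). The divider is near column 357, the loose cartridge near 430 and the keeper near 485, with bay +y pointing left (world +y). I'll enlarge it to measure.

```bash
python3 - <<'E'
from h import *
d=np.load('top0.npz'); save(d['px'][110:250,245:420],'top0c.png',4)
d=np.load('scene0.npz'); save(d['px'][165:290,200:390],'scene0c.png',4)
E
```

```text
(no output)
```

View pics/top0c.png

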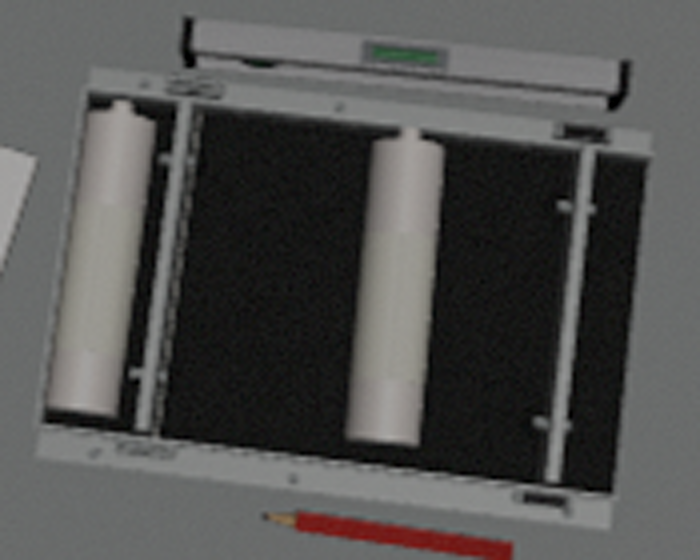

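The crop shows the divider top from (188,100) to (145,432), the keeper top from (588,150) to (553,482), and the cartridge from (408,140) to (382,442). Stud ends stick out on both sides of the keeper.

```bash
python3 - <<'E'
from h import *
d=np.load('top0.npz');K,R,t=d['K'],d['R'],d['t']
b=lambda u,v,z:back(K,R,t,245+u/4-.375,110+v/4-.375,z)
P={n:b(*a) for n,a in dict(dT=(187,101,50),dB=(145,431,50),kT=(588,150,50),kB=(553,482,50),rTL=(90,68,24),rTR=(652,132,24),rBR=(612,528,24),rBL=(36,457,24),cT=(408,142,28),cB=(382,442,28),sT=(122,110,28),sB=(82,412,28),kstT=(592,208,28),kstB=(568,425,28),kbT=(560,206,28),kbB=(537,422,28)).items()}
for n,p in P.items(): print(n,p.round(1))
for a in('dT dB','kT kB','cT cB','rTL rBL','rTL rTR','rBL rBR','rTR rBR'):
    a=a.split();v=P[a[0]]-P[a[1]];print(a,np.linalg.norm(v).round(1),np.degrees(np.arctan2(v[1],v[0])).round(1))
E
```

```text
dT [680.9  71.6  50. ]
dB [455.1  97.8  50. ]
kT [ 645.7 -200.7   50. ]
kB [ 421.4 -173.5   50. ]
rTL [711.8 142.1  24. ]
rTR [ 664.3 -249.2   24. ]
rBR [ 391.5 -216.2   24. ]
rBL [438.9 175.1  24. ]
cT [656.9 -80.2  28. ]
cB [449.2 -61.3  28. ]
sT [680.5 118.7  28. ]
sB [469.5 143.4  28. ]
kstT [ 610.1 -206.2   28. ]
kstB [ 460.8 -187.2   28. ]
kbT [ 611.6 -184.3   28. ]
kbB [ 462.8 -166.3   28. ]
['dT', 'dB'] 227.3 -6.6
['kT', 'kB'] 225.9 -6.9
['cT', 'cB'] 208.6 -5.2
['rTL', 'rBL'] 274.8 -6.9
['rTL', 'rTR'] 394.1 83.1
['rBL', 'rBR'] 394.1 83.1
['rTR', 'rBR'] 274.8 -6.9
```

View pics/scene0c.png

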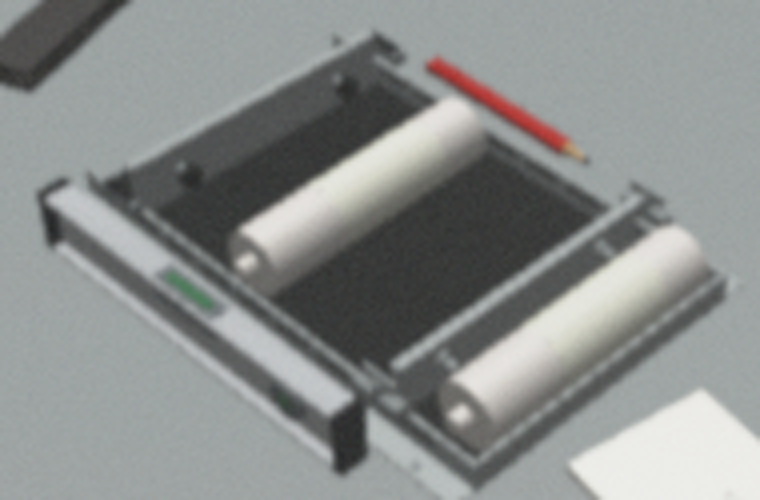

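The bay's yaw is -6.9°. In the bay frame, the cartridge is at y≈-54, the divider face at ≈+100 and the keeper face at ≈-168, all consistent with the sizes given. First I'll turn the tool so its x axis lies along bay +y, then travel to the gap behind the cartridge.

Call:
{"fn": "servo_tool", "kwargs": {
  "series": [
    [0, 0, 0, -9.5, 0.65],
    [0, 0, 0, -9.5, 0.65],
    [0, 0, 0, -9.5, 0.65],
    [0, 0, 0, -9.5, 0.65],
    [0, 0, 0, -9.5, 0.65],
    [0, 0, 0, -9.7, 0.65],
    [3.6, 1.7, 0, 0, 0.65],
    [3.6, 1.7, 0, 0, 0.65],
    [3.6, 1.7, 0, 0, 0.65],
    [3.6, 1.7, 0, 0, 0.65],
    [3.6, 1.7, 0, 0, 0.65],
    [3.6, 1.7, 0, 0, 0.65],
    [3.6, 1.7, 0, 0, 0.65],
    [3.6, 1.7, 0, 0, 0.65],
    [3.6, 1.7, 0, 0, 0.65],
    [3.6, 1.7, 0, 0, 0.65],
    [3.6, 1.7, 0, 0, 0.65],
    [3.6, 1.6, 0, 0, 0.65],
    [3.4, 1.6, 0, 0, 0.65],
    [0, 0, 0, 0, 0.65]
  ]
}}

```text
time_s: 2.6
tcp_pos: [546.8, -124.1, 244.7]
eef_rot: [0.747, 0.664, -0.0, -0.001]
force: [-0.7, -1.0, 0.9]
grip_width: 55.6
finger_force: 0.0
```

```bash
cat >> h.py <<'E'
a=np.radians(-6.9); O=np.array([554.1,-16.1]); M=np.array([[np.cos(a),np.sin(a)],[-np.sin(a),np.cos(a)]])
def loc(p): return M@(np.asarray(p)[:2]-O)
def st():
    o=bot.get_obs(); p=np.array(o['tcp_pos']); q=o['eef_rot']; f=np.array(o['force'])
    from scipy.spatial.transform import Rotation as Ro
    X=Ro.from_quat(q).as_matrix()[:,0]
    print('t',round(o['time_s'],2),'loc',loc(p).round(1),'z',p[2].round(1),'yawx',np.degrees(np.arctan2(X[1],X[0])).round(2),'F loc',(M@f[:2]).round(2),f[2].round(2),'grip',round(o['grip_width'],1),'tip',bot.tip_extent)
E
python3 -c "
from h import *
st()
px,K,R,t=cam('wrist'); save(px,'w1.png',1.25); np.savez('w1.npz',px=px,K=K,R=R,t=t)"
```

```text
t 2.6 loc [   5.8 -108.1] z 244.7 yawx 83.28 F loc [-0.53 -1.04] 0.87 grip 55.6 tip 14.0
```

View pics/w1.png

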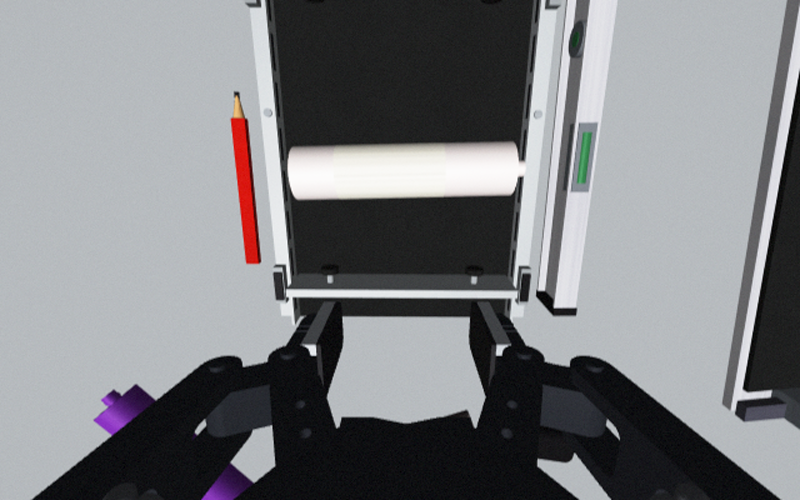

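The wrist view shows the cartridge at rows 145–197 and columns 290–518, the keeper top at row ~292, and two keeper buffers at (330,268) and (474,268). The cartridge is about 2° skewed. I'll check these against the top camera.

```bash
python3 - <<'E'
from h import *
d=np.load('w1.npz');K,R,t=d['K'],d['R'],d['t']
b=lambda u,v,z:loc(back(K,R,t,u/1.25-.1,v/1.25-.1,z)).round(1)
for n,a in dict(kT=(287,290,50),kT2=(520,293,50),klow=(287,298,50),cl=(290,174,28),cr=(516,168,28),crn=(518,168,28),pv=(244,190,8),bufL=(330,266,28),bufR=(474,266,28),keepfoot=(400,317,3),rl=(262,113,24),rr=(538,114,24)).items(): print(n,b(*a))
C=-R.T@t; print('cam',loc(C),C[2])
E
```

```text
kT [-112.1 -172.1]
kT2 [ 119.8 -174.3]
klow [-112.9 -180.7]
cl [-106.1  -60.6]
cr [111.4 -54.3]
crn [113.3 -54.3]
pv [-161.7  -78.3]
bufL [ -72.9 -154.1]
bufR [  76.8 -153.5]
keepfoot [  -0.6 -224.8]
rl [-128.6   -5.4]
rr [128.6  -5.5]
cam [  6.29789046 -37.45837381] 374.7424487281089
```

Call:
{"fn": "servo_tool", "kwargs": {
  "series": [
    [0, -0.25, 2, 0, 0.65],
    [0, 0, 4, 0, 0.65],
    [0, 0, 4, 0, 0.65],
    [0, 0, 4, 0, 0.65],
    [0, 0, 3, 0, 0.65],
    [0, 0, 2, 0, 0.65],
    [0, 0, 1.5, 0, 0.65],
    [0, 0, 1, 0, 0.65],
    [0, 0, 0.5, 0, 0.65],
    [0, 0, 0, 0, 0.65],
    [0, 0, 0, 0, 0.65]
  ]
}}

```text
time_s: 4.03
tcp_pos: [544.6, -125.9, 26.2]
eef_rot: [0.748, 0.663, 0.0, 0.001]
force: [-0.6, 0.4, 1.0]
grip_width: 55.5
finger_force: 0.0
```

```bash
python3 -c "
from h import *
st()
px,K,R,t=cam('wrist'); save(px,'w2.png',1.25); np.savez('w2.npz',px=px,K=K,R=R,t=t)"
```

```text
t 4.03 loc [   3.7 -110.2] z 26.2 yawx 83.1 F loc [-0.62  0.35] 1.03 grip 55.5 tip 14.0
```

View pics/w2.png

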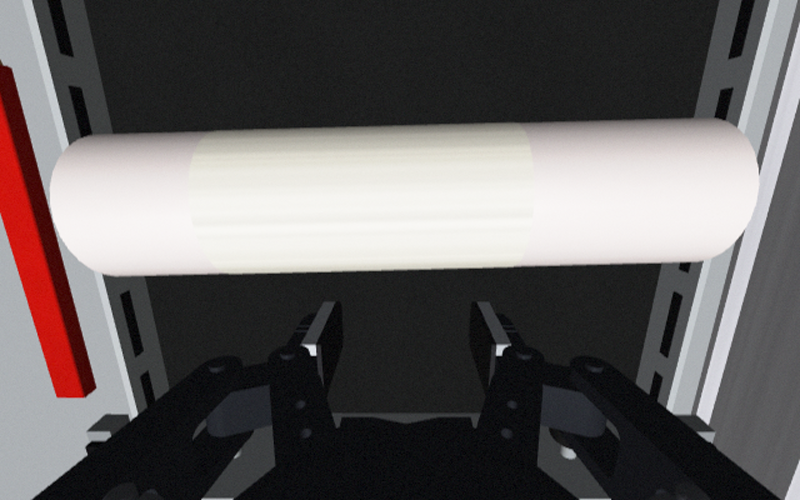

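The fingers are down and clear on all sides, with the cartridge edge at row ~270 and the fingertips at row ~302. I'll ease forward at about 20 mm/s.

Call:
{"fn": "servo_tool", "kwargs": {
  "series": [
    [0.1, 0, 0, 0, 0.65],
    [0.2, 0, 0, 0, 0.65],
    [0.2, 0, 0, 0, 0.65],
    [0.2, 0, 0, 0, 0.65],
    [0.2, 0, 0, 0, 0.65],
    [0.2, 0, 0, 0, 0.65],
    [0.2, 0, 0, 0, 0.65],
    [0.2, 0, 0, 0, 0.65],
    [0.2, 0, 0, 0, 0.65],
    [0.2, 0, 0, 0, 0.65],
    [0.2, 0, 0, 0, 0.65],
    [0.2, 0, 0, 0, 0.65],
    [0.2, 0, 0, 0, 0.65],
    [0.2, 0, 0, 0, 0.65],
    [0.2, 0, 0, 0, 0.65],
    [0.2, 0, 0, 0, 0.65],
    [0.2, 0, 0, 0, 0.65],
    [0.2, 0, 0, 0, 0.65],
    [0.2, 0, 0, 0, 0.65],
    [0.2, 0, 0, 0, 0.65]
  ]
}}

```text
time_s: 6.58
tcp_pos: [548.6, -86.9, 25.3]
eef_rot: [0.748, 0.663, -0.0, -0.0]
force: [0.4, -0.3, 0.8]
grip_width: 55.6
finger_force: 0.1
```

```bash
python3 -c "
from h import *
st()
px,K,R,t=cam('wrist'); save(px,'w3.png',1); np.savez('w3.npz',px=px,K=K,R=R,t=t)"
```

```text
t 6.58 loc [  3.  -70.9] z 25.3 yawx 83.09 F loc [ 0.47 -0.24] 0.79 grip 55.6 tip 14.0
```

View pics/w3.png

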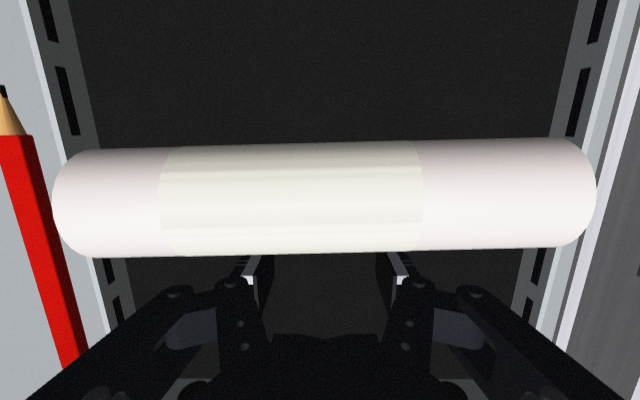

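The fingers are in contact and the cartridge is rolling ahead of them, at rows 140–255 and still slightly skewed. Continuing.

Call:
{"fn": "servo_tool", "kwargs": {
  "series": [
    [0.24, 0, 0, 0, 0.65],
    [0.24, 0, 0, 0, 0.65],
    [0.24, 0, 0, 0, 0.65],
    [0.24, 0, 0, 0, 0.65],
    [0.24, 0, 0, 0, 0.65],
    [0.24, 0, 0, 0, 0.65],
    [0.24, 0, 0, 0, 0.65],
    [0.24, 0, 0, 0, 0.65],
    [0.24, 0, 0, 0, 0.65],
    [0.24, 0, 0, 0, 0.65],
    [0.24, 0, 0, 0, 0.65],
    [0.24, 0, 0, 0, 0.65],
    [0.24, 0, 0, 0, 0.65],
    [0.24, 0, 0, 0, 0.65],
    [0.24, 0, 0, 0, 0.65],
    [0.24, 0, 0, 0, 0.65],
    [0.24, 0, 0, 0, 0.65],
    [0.24, 0, 0, 0, 0.65],
    [0.24, 0, 0, 0, 0.65],
    [0.1, 0, 0, 0, 0.65]
  ]
}}

```text
time_s: 9.12
tcp_pos: [554.2, -40.5, 25.3]
eef_rot: [0.748, 0.663, 0.0, -0.0]
force: [-0.4, 0.8, 0.1]
grip_width: 55.5
finger_force: 0.0
```

```bash
python3 -c "
from h import *
st()
px,K,R,t=cam('wrist'); save(px,'w4.png',1); np.savez('w4.npz',px=px,K=K,R=R,t=t)"
```

```text
t 9.12 loc [  3.  -24.2] z 25.3 yawx 83.09 F loc [-0.47  0.76] 0.07 grip 55.5 tip 14.0
```

View pics/w4.png

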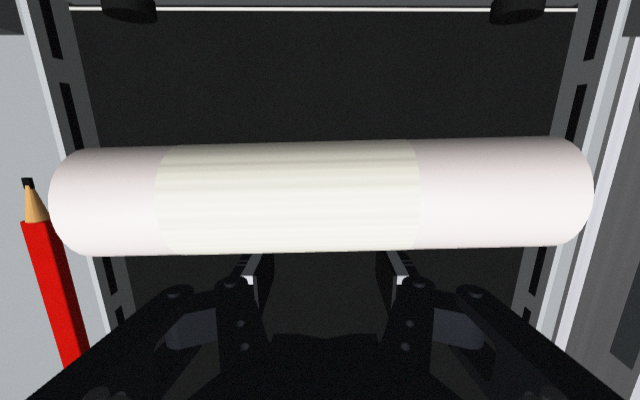

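The cartridge is at rows 140–255, and the two divider buffers are now in view with end-face bottoms near (130,24) and (518,23). I'll work out the remaining gap at each.

```bash
cat > m.py <<'E'
from h import *
from scipy.optimize import least_squares
def axis(K,R,t,pts_far,pts_near):
    # fit y=y0+k*x axis at z=28, r=25: silhouette rays are tangent to the cylinder
    C=-R.T@t; Cl=np.r_[loc(C),C[2]]
    def res(p):
        u=np.array([1,p[1],0])/np.hypot(1,p[1]); P0=np.array([0,p[0],28]); r=[]
        for uv in pts_far+pts_near:
            d=R.T@np.linalg.inv(K)@np.array([*uv,1.]); dl=np.r_[M@d[:2],d[2]]
            n=np.cross(dl,u); r.append(abs((P0-Cl)@n)/np.linalg.norm(n)-25)
        return r
    return least_squares(res,[0,0]),Cl
E
python3 - <<'E'
from m import *
d=np.load('w4.npz');K,R,t=d['K'],d['R'],d['t']
g=cv2.cvtColor(d['px'],cv2.COLOR_RGB2GRAY).astype(int)
far=[];near=[]
for u in (140,200,300,400,470,520):
    w=np.where(g[100:300,u]>90)[0]+100; far.append((u,w.min()-.5))
for u in (140,180,300,330,360,470,520):
    w=np.where(g[100:300,u]>70)[0]+100; near.append((u,w.max()+.5))
print(far,near)
s=None
C=-R.T@t
for y0 in(10,15,):
    s,Cl=axis(K,R,t,far,near)
print('axis y',s.x[0],'skew deg',np.degrees(np.arctan(s.x[1])),s.fun.round(1),'cam',Cl)
for u in (130,518):
    c=g[0:60,u]; print(u,c[:40])
    for v in(22,23,24): print(v,loc(back(K,R,t,u,v,19)).round(1))
E
```

```text
[(140, np.float64(147.5)), (200, np.float64(144.5)), (300, np.float64(142.5)), (400, np.float64(139.5)), (470, np.float64(139.5)), (520, np.float64(137.5))] [(140, np.float64(255.5)), (180, np.float64(254.5)), (300, np.float64(252.5)), (330, np.float64(251.5)), (360, np.float64(251.5)), (470, np.float64(248.5)), (520, np.float64(299.5))]
axis y 9.931242974749429 skew deg -0.6560569212892162 [-1.6  0.   1.4  3.3  3.6  4.7  1.5  0.9 -0.6 -1.2 -1.3 -3.2 18.4] cam [  3.66779258  46.43088561 155.33756656]
130 [27 26 27 27 28 26 24 30 27 20  6 13 10  9 12 13  7 11 11 17  5  6 18 28
 31 27 29 33 30 29 29 31 27 29 28 32 25 33 32 26]
22 [-79.3  86.2]
23 [-79.4  85.8]
24 [-79.4  85.4]
518 [30 27 29 28 31 25 31 29 25 23 18 14 17 16 14 13 10  4  7 16  5 13 10 27
 28 31 28 31 31 29 26 32 29 25 29 32 30 29 33 25]
22 [85.7 86.1]
23 [85.8 85.7]
24 [85.9 85.3]
```

Call:
{"fn": "servo_tool", "kwargs": {
  "series": [
    [0.24, 0, 0, 0, 0.65],
    [0.24, 0, 0, 0, 0.65],
    [0.24, 0, 0, 0, 0.65],
    [0.24, 0, 0, 0, 0.65],
    [0.24, 0, 0, 0, 0.65],
    [0.24, 0, 0, 0, 0.65],
    [0.24, 0, 0, 0, 0.65],
    [0.24, 0, 0, 0, 0.65],
    [0.24, 0, 0, 0, 0.65],
    [0.24, 0, 0, 0, 0.65],
    [0.24, 0, 0, 0, 0.65],
    [0.24, 0, 0, 0, 0.65],
    [0.24, 0, 0, 0, 0.65],
    [0.24, 0, 0, 0, 0.65],
    [0.2, 0, 0, 0, 0.65],
    [0.15, 0, 0, 0, 0.65],
    [0.1, 0, 0, 0, 0.65]
  ]
}}

```text
time_s: 11.3
tcp_pos: [558.8, -2.8, 25.3]
eef_rot: [0.748, 0.663, -0.0, -0.0]
force: [-0.4, -0.3, -0.2]
grip_width: 55.4
finger_force: 0.3
```

```bash
python3 - <<'E'
from m import *
st()
px,K,R,t=cam('wrist'); save(px,'w5.png',1); np.savez('w5.npz',px=px,K=K,R=R,t=t)
g=cv2.cvtColor(px,cv2.COLOR_RGB2GRAY).astype(int)
far=[(u,(np.where(g[100:200,u]>90)[0]+100).min()-.5) for u in (140,200,300,400,470,520)]
near=[(u,(np.where(g[200:275,u]>70)[0]+200).max()+.5) for u in (140,180,300,330,360,470,500)]
s,Cl=axis(K,R,t,far,near); print('axis y',s.x[0],'skew deg',np.degrees(np.arctan(s.x[1])),s.fun.round(1))
E
```

```text
t 11.3 loc [ 3.  13.8] z 25.3 yawx 83.09 F loc [-0.33 -0.35] -0.22 grip 55.4 tip 14.0
axis y 50.709376093061806 skew deg -0.9688926730080183 [15.5 -3.9 -1.8 -0.2  1.2  1.6  5.2  4.5  2.4  2.2  1.5 -0.6 -1.3]
```

View pics/w5.png

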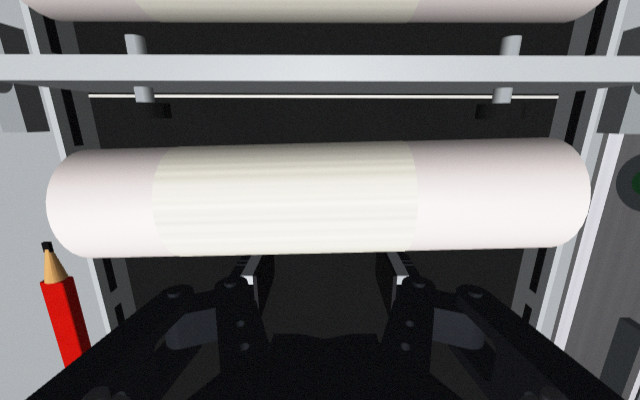

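The wrist now looks straight down on the divider at rows 55–95. Its two buffers end at row ~119 (columns 150 and 495), and the cartridge's far edge runs from row 150 (left) to 140 (right).

```bash
sed -i 's/res,\[0,0\])/res,[0,0],loss="soft_l1",f_scale=.5)/' m.py; python3 - <<'E'
from m import *
d=np.load('w5.npz');px,K,R,t=d['px'],d['K'],d['R'],d['t']
g=cv2.GaussianBlur(cv2.cvtColor(px,cv2.COLOR_RGB2GRAY),(5,5),0).astype(int)
far=[(u,(np.where(g[130:200,u]>70)[0]+130).min()-.5) for u in (120,200,300,400,470,520)]
near=[(u,(np.where(g[200:275,u]>70)[0]+200).max()+.5) for u in (140,180,300,330,360,470,500)]
s,Cl=axis(K,R,t,far,near); print('axis y',s.x[0],'skew deg',np.degrees(np.arctan(s.x[1])),s.fun.round(1),Cl)
for u in(145,160,482,497): print(u,g[90:150:1,u]); 
for z in (28,37): print([loc(back(K,R,t,u,119,z)).round(1) for u in (137,172,476,512)])
for z in (50,): print([loc(back(K,R,t,u,82,z)).round(1) for u in (60,580)])
E
```

```text
axis y 48.584803051597156 skew deg 1.4877278806805487 [0.5 0.9 0.6 0.8 0.4 0.2 0.3 0.7 0.6 0.5 0.8 0.2 0.5] [  3.69788362  84.43594781 155.35063864]
145 [143 146 147 149 152 154 156 157 159 159 154 133  92  53  34  29  29  28
  29  29  28  29  30  30  30  30  30  30  29  29  30  30  31  31  31  31
  30  29  29  29  29  30  30  31  31  31  30  30  30  30  31  31  30  29
  29  31  36  51  71  88]
160 [ 81  75  68  83 133 186 193 142  76  39  31  30  26  20  17  17  18  19
  20  19  19  19  18  18  19  19  20  21  24  28  30  30  31  30  30  29
  29  29  29  28  28  28  29  30  30  30  30  30  30  30  30  30  30  29
  29  32  42  62  82  94]
482 [ 82  81  75  69  90 145 194 189 133  71  38  30  28  25  21  19  17  17
  18  18  19  19  19  19  18  18  18  20  22  25  28  30  30  31  31  30
  30  30  31  31  31  30  30  29  29  29  30  35  49  69  86  97 104 111
 119 125 132 138 144 149]
497 [126 129 131 134 137 139 141 143 145 147 148 144 124  87  51  34  30  30
  30  30  30  30  30  30  29  30  30  31  30  30  30  30  30  30  30  30
  29  29  30  30  31  31  30  30  31  32  33  41  57  77  91 100 107 114
 121 128 135 141 146 151]
[array([-78. ,  84.6]), array([-62.7,  84.6]), array([69.3, 84.5]), array([84.9, 84.5])]
[array([-72.2,  84.6]), array([-58. ,  84.5]), array([64.7, 84.5]), array([79.2, 84.5])]
[array([-88.3,  96.9]), array([92.1, 96.8])]
```

Call:
{"fn": "servo_tool", "kwargs": {
  "series": [
    [0.1, 0, 0, 0, 0.65],
    [0.1, 0, 0, 0, 0.65],
    [0.1, 0, 0, 0, 0.65],
    [0.1, 0, 0, 0, 0.65],
    [0.1, 0, 0, 0, 0.65],
    [0.1, 0, 0, 0, 0.65]
  ]
}}

```text
time_s: 12.1
tcp_pos: [559.5, 3.1, 25.3]
eef_rot: [0.748, 0.663, -0.0, -0.0]
force: [1.1, 0.5, -0.3]
grip_width: 55.4
finger_force: 0.1
```

```bash
cat > look.py <<'E'
from m import *
import sys
st()
px,K,R,t=cam('wrist'); np.savez(sys.argv[1]+'.npz',px=px,K=K,R=R,t=t); save(px,sys.argv[1]+'.png')
g=cv2.GaussianBlur(cv2.cvtColor(px,cv2.COLOR_RGB2GRAY),(5,5),0).astype(int)
far=[(u,(np.where(g[132:200,u]>70)[0]+132).min()-.5) for u in (120,200,300,400,470,520)]
near=[(u,(np.where(g[200:275,u]>70)[0]+200).max()+.5) for u in (140,180,300,330,360,470,500)]
s,Cl=axis(K,R,t,far,near); print('axis y',s.x[0].round(2),'skew deg',np.degrees(np.arctan(s.x[1])).round(2),'ends75',(s.x[0]+s.x[1]*np.array([-75,75])).round(1),s.fun.round(1).max())
E
python3 look.py w6; python3 - <<'E'
from m import *
d=np.load('w5.npz')['px'];g=cv2.GaussianBlur(cv2.cvtColor(d,cv2.COLOR_RGB2GRAY),(3,3),0)
for v in range(98,126,3): print(v,g[v,110:190:5],g[v,460:530:5])
E
```

```text
t 12.1 loc [ 3.  19.7] z 25.3 yawx 83.09 F loc [1.03 0.66] -0.26 grip 55.4 tip 14.0
axis y 54.55 skew deg 1.51 ends75 [52.6 56.5] 0.7
98 [ 58  61  61  60  60 120 179 158  95  63  64  63  66  66  67  67] [129 130 130 133 133 139 138 116 174 177 149 143 143 144]
101 [ 31  31  30  31  30  67 141 140  92  33  31  29  29  31  29  30] [ 31  30  30  31  32  31  32 124 173 173 106  31  31  32]
104 [33 30 28 31 31 30 30 30 25 19 16 12 24 30 30 30] [29 31 30 30 21 23 28 39 45 43 35 31 30 26]
107 [33 32 29 29 30 32 29 28 25 20 21  9 21 28 30 31] [30 32 30 27 15 21 25 28 30 31 30 32 29 24]
110 [30 30 29 29 30 31 31 28 25 20 20 10 16 29 29 31] [30 30 31 25 15 22 25 27 29 31 28 30 30 28]
113 [31 31 30 30 30 31 29 30 25 21 18 11 14 29 29 29] [30 29 32 18 17 24 26 28 29 32 29 31 31 27]
116 [33 30 31 30 29 32 30 30 25 22 20 13 12 31 31 30] [29 27 32 17 17 21 25 30 32 33 28 29 28 28]
119 [30 31 31 28 33 29 31 29 28 29 28 30 28 30 29 31] [31 29 29 27 25 25 28 31 31 30 29 28 30 30]
122 [31 30 31 31 30 31 30 31 29 30 31 30 30 31 30 31] [30 30 31 30 30 31 29 30 30 30 30 29 30 29]
125 [29 29 31 30 31 30 31 31 30 29 29 28 30 30 30 30] [28 31 32 30 30 30 30 32 31 31 29 28 30 31]
```

The shading gradient confirms the buffers end at row ~118, which is y≈84.6. The +x end should touch after about 3 mm more, so I'll feel forward slowly.

Call:
{"fn": "servo_tool", "kwargs": {
  "series": [
    [0.1, 0, 0, 0, 0.65],
    [0.1, 0, 0, 0, 0.65],
    [0.05, 0, 0, 0, 0.65],
    [0, 0, 0, 0, 0.65]
  ]
}}

```text
time_s: 12.65
tcp_pos: [559.8, 5.3, 25.4]
eef_rot: [0.748, 0.663, -0.0, 0.0]
force: [-0.1, -1.3, 0.4]
grip_width: 55.4
finger_force: 0.8
```

```bash
python3 look.py w7
```

```text
t 12.65 loc [ 3.1 22. ] z 25.4 yawx 83.09 F loc [ 0.07 -1.35] 0.38 grip 55.4 tip 14.0
axis y 56.5 skew deg 34.0 ends75 [  5.9 107.1] 40.5
```

Call:
{"fn": "servo_tool", "kwargs": {
  "series": [
    [0.05, 0, 0, 0, 0.65],
    [0.05, 0, 0, 0, 0.65],
    [0, 0, 0, 0, 0.65]
  ]
}}

```text
time_s: 13.08
tcp_pos: [559.8, 6.3, 25.4]
eef_rot: [0.748, 0.663, -0.0, 0.0]
force: [-2.2, -3.4, 3.1]
grip_width: 55.8
finger_force: 1.8
```

```bash
python3 look.py w8
```

```text
t 13.07 loc [ 3.  22.9] z 25.4 yawx 83.1 F loc [-1.8  -3.66] 3.11 grip 55.8 tip 14.0
axis y 57.47 skew deg 1.0 ends75 [56.2 58.8] 0.8
```

Contact: the force is 3.7 N and the +x end is bearing, while the -x end is about 2.5 mm short. Continuing in half-millimetre steps.

Call:
{"fn": "servo_tool", "kwargs": {
  "series": [
    [0.05, 0, 0, 0, 0.65],
    [0, 0, 0, 0, 0.65]
  ]
}}

```text
time_s: 13.38
tcp_pos: [559.9, 6.9, 25.4]
eef_rot: [0.748, 0.663, -0.0, 0.0]
force: [-1.8, -4.4, 4.2]
grip_width: 55.4
finger_force: 2.0
```

```bash
python3 look.py w9
```

```text
t 13.38 loc [ 3.  23.5] z 25.4 yawx 83.09 F loc [-1.29 -4.62] 4.16 grip 55.4 tip 14.0
axis y 57.83 skew deg 0.77 ends75 [56.8 58.8] 0.9
```

Call:
{"fn": "servo_tool", "kwargs": {
  "series": [
    [0.05, 0, 0, 0, 0.65],
    [0, 0, 0, 0, 0.65]
  ]
}}

```text
time_s: 13.68
tcp_pos: [560.0, 7.5, 25.3]
eef_rot: [0.748, 0.663, 0.0, 0.0]
force: [-1.0, -3.3, 3.8]
grip_width: 55.6
finger_force: 2.0
```

```bash
python3 look.py w10
```

```text
t 13.68 loc [ 3.1 24.2] z 25.3 yawx 83.09 F loc [-0.61 -3.41] 3.82 grip 55.6 tip 14.0
axis y 58.34 skew deg 0.42 ends75 [57.8 58.9] 0.8
```

Call:
{"fn": "servo_tool", "kwargs": {
  "series": [
    [0.04, 0, 0, 0, 0.65],
    [0, 0, 0, 0, 0.65]
  ]
}}

```text
time_s: 13.98
tcp_pos: [560.1, 7.9, 25.3]
eef_rot: [0.748, 0.663, 0.0, -0.0]
force: [-2.2, -3.3, 3.4]
grip_width: 55.8
finger_force: 1.9
```

```bash
python3 look.py w11
```

```text
t 13.97 loc [ 3.  24.6] z 25.3 yawx 83.08 F loc [-1.75 -3.51] 3.43 grip 55.8 tip 14.0
axis y 58.7 skew deg 0.21 ends75 [58.4 59. ] 0.7
```

Call:
{"fn": "servo_tool", "kwargs": {
  "series": [
    [0.04, 0, 0, 0, 0.65],
    [0, 0, 0, 0, 0.65]
  ]
}}

```text
time_s: 14.28
tcp_pos: [560.1, 8.2, 25.3]
eef_rot: [0.748, 0.663, -0.0, 0.0]
force: [-2.8, -3.7, 3.0]
grip_width: 55.6
finger_force: 2.3
```

```bash
python3 look.py w12
```

```text
t 14.28 loc [ 3.  24.8] z 25.3 yawx 83.08 F loc [-2.37 -3.98] 2.95 grip 55.6 tip 14.0
axis y 58.88 skew deg 0.06 ends75 [58.8 58.9] 0.9
```

Call:
{"fn": "servo_tool", "kwargs": {
  "series": [
    [0.03, 0, 0, 0, 0.65],
    [0, 0, 0, 0, 0.65]
  ]
}}

```text
time_s: 14.58
tcp_pos: [560.1, 8.3, 25.3]
eef_rot: [0.748, 0.663, -0.0, 0.0]
force: [-3.4, -4.8, 2.4]
grip_width: 55.4
finger_force: 2.7
```

```bash
python3 look.py w13
```

```text
t 14.57 loc [ 3.  24.9] z 25.3 yawx 83.08 F loc [-2.77 -5.17] 2.4 grip 55.4 tip 14.0
axis y 58.93 skew deg 0.01 ends75 [58.9 58.9] 0.8
```

Call:
{"fn": "servo_tool", "kwargs": {
  "series": [
    [0.03, 0, 0, 0, 0.65],
    [0, 0, 0, 0, 0.65]
  ]
}}

```text
time_s: 14.88
tcp_pos: [560.1, 8.4, 25.3]
eef_rot: [0.749, 0.663, -0.0, 0.0]
force: [-3.2, -7.3, 2.9]
grip_width: 55.4
finger_force: 3.1
```

```bash
python3 look.py w14
```

```text
t 14.88 loc [ 3. 25.] z 25.3 yawx 83.07 F loc [-2.27 -7.62] 2.91 grip 55.4 tip 14.0
axis y 59.04 skew deg -0.0 ends75 [59. 59.] 0.8
```

Now 7.6 N with a sharp rise and zero skew, so both buffers are bearing at axis y≈59. I'll ease off gently, withdraw, lift, and go behind the keeper.

Call:
{"fn": "servo_tool", "kwargs": {
  "series": [
    [-0.03, 0, 0, 0, 0.65],
    [-0.03, 0, 0, 0, 0.65],
    [-0.03, 0, 0, 0, 0.65],
    [-0.03, 0, 0, 0, 0.65],
    [-0.05, 0, 0, 0, 0.65],
    [-0.05, 0, 0, 0, 0.65],
    [-0.1, 0, 0, 0, 0.65],
    [-0.2, 0, 0, 0, 0.65],
    [-0.5, 0, 0, 0, 0.65],
    [-1, 0, 0, 0, 0.65],
    [-2, 0, 0, 0, 0.65],
    [-1, 0, 0, 0, 0.65],
    [0, 0, -2, 0, 0.65],
    [0, 0, -4, 0, 0.65],
    [0, 0, -4, 0, 0.65],
    [0, 0, -2, 0, 0.65],
    [-2, 0, 0, 0, 0.65],
    [-2, 0, 0, 0, 0.65],
    [0, 0, 0, 0, 0.65]
  ]
}}

```text
time_s: 17.3
tcp_pos: [547.9, -82.2, 143.2]
eef_rot: [0.749, 0.662, -0.001, -0.002]
force: [0.9, -0.5, 0.1]
grip_width: 55.7
finger_force: 0.0
```

```bash
python3 - <<'E'
from m import *
st()
px,K,R,t=cam('wrist'); np.savez('w15.npz',px=px,K=K,R=R,t=t); save(px,'w15.png',1)
g=cv2.GaussianBlur(cv2.cvtColor(px,cv2.COLOR_RGB2GRAY),(5,5),0).astype(int)
print(proj(K,R,t,np.r_[O+M.T@[0,59],28]))
for x in (-75,-40,0,40,75): # expected column scan: bright runs
    far=proj(K,R,t,np.r_[O+M.T@[x,110],28]); nr=proj(K,R,t,np.r_[O+M.T@[x,10],28])
    c=np.linspace(far,nr,200); v=[g[int(round(b)),int(round(a))] if 0<=b<400 else -1 for a,b in c]
    print(x,far.round(),nr.round(),v[::5])
E
```

```text
t 17.3 loc [  1.8 -66.4] z 143.2 yawx 82.92 F loc [ 0.91 -0.38] 0.07 grip 55.7 tip 14.0
[321.72297933  46.42138116]
-75 [219. -31.] [232. 112.] [-1, -1, -1, -1, -1, -1, -1, -1, -1, np.int64(27), np.int64(53), np.int64(191), np.int64(214), np.int64(230), np.int64(237), np.int64(241), np.int64(245), np.int64(247), np.int64(249), np.int64(250), np.int64(251), np.int64(251), np.int64(251), np.int64(249), np.int64(246), np.int64(243), np.int64(238), np.int64(233), np.int64(222), np.int64(200), np.int64(171), np.int64(55), np.int64(32), np.int64(32), np.int64(32), np.int64(32), np.int64(31), np.int64(31), np.int64(31), np.int64(32)]
-40 [267. -31.] [274. 112.] [-1, -1, -1, -1, -1, -1, -1, -1, -1, np.int64(86), np.int64(176), np.int64(206), np.int64(224), np.int64(236), np.int64(239), np.int64(243), np.int64(246), np.int64(247), np.int64(245), np.int64(247), np.int64(246), np.int64(247), np.int64(248), np.int64(248), np.int64(247), np.int64(245), np.int64(244), np.int64(237), np.int64(228), np.int64(216), np.int64(177), np.int64(58), np.int64(29), np.int64(30), np.int64(32), np.int64(30), n
[... 909 characters left out ...]
int64(237), np.int64(229), np.int64(210), np.int64(166), np.int64(70), np.int64(31), np.int64(31), np.int64(32), np.int64(31), np.int64(31), np.int64(31), np.int64(31), np.int64(31)]
75 [424. -32.] [412. 112.] [-1, -1, -1, -1, -1, -1, -1, -1, -1, np.int64(30), np.int64(57), np.int64(190), np.int64(214), np.int64(230), np.int64(237), np.int64(241), np.int64(245), np.int64(247), np.int64(249), np.int64(250), np.int64(251), np.int64(250), np.int64(249), np.int64(248), np.int64(245), np.int64(243), np.int64(238), np.int64(232), np.int64(223), np.int64(202), np.int64(175), np.int64(65), np.int64(31), np.int64(31), np.int64(31), np.int64(32), np.int64(32), np.int64(32), np.int64(31), np.int64(32)]
```

View pics/w15.png

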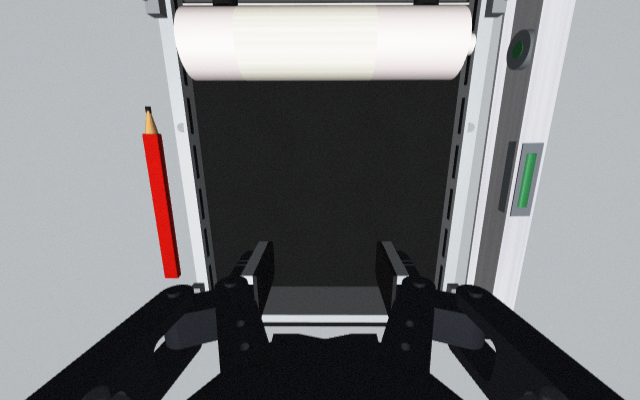

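The cartridge lies square at rows 5–80, touching both buffers at (225,3) and (425,3), and stayed put when released. I'll fix the keeper's position from this picture while moving behind it.

Call:
{"fn": "servo_tool", "kwargs": {
  "series": [
    [-2, 0, 0, 0, 0.65],
    [-3, 0, 0, 0, 0.65],
    [-3, 0, 0, 0, 0.65],
    [-3, 0, 0, 0, 0.65],
    [-2, 0, 0, 0, 0.65],
    [-1.2, 0, 0, 0, 0.65],
    [0, 0, 0, 0, 0.65]
  ]
}}

```text
time_s: 18.23
tcp_pos: [532.2, -222.0, 145.2]
eef_rot: [0.749, 0.663, 0.0, -0.0]
force: [-0.8, -0.2, 0.3]
grip_width: 55.8
finger_force: 0.0
```

```bash
python3 - <<'E'
from m import *
d=np.load('w15.npz');px,K,R,t=d['px'],d['K'],d['R'],d['t']
g=cv2.cvtColor(px,cv2.COLOR_RGB2GRAY)
print(list(zip(range(308,345),g[308:345,325])))
for v in(316,321,326): print(v,loc(back(K,R,t,325,v,50)).round(1))
st()
E
```

```text
[(308, np.uint8(69)), (309, np.uint8(70)), (310, np.uint8(66)), (311, np.uint8(66)), (312, np.uint8(65)), (313, np.uint8(62)), (314, np.uint8(102)), (315, np.uint8(186)), (316, np.uint8(216)), (317, np.uint8(218)), (318, np.uint8(218)), (319, np.uint8(218)), (320, np.uint8(215)), (321, np.uint8(207)), (322, np.uint8(132)), (323, np.uint8(32)), (324, np.uint8(31)), (325, np.uint8(32)), (326, np.uint8(128)), (327, np.uint8(179)), (328, np.uint8(189)), (329, np.uint8(187)), (330, np.uint8(187)), (331, np.uint8(187)), (332, np.uint8(188)), (333, np.uint8(186)), (334, np.uint8(188)), (335, np.uint8(189)), (336, np.uint8(188)), (337, np.uint8(188)), (338, np.uint8(129)), (339, np.uint8(37)), (340, np.uint8(14)), (341, np.uint8(9)), (342, np.uint8(15)), (343, np.uint8(18)), (344, np.uint8(9))]
316 [   2.  -172.9]
321 [   2.  -178.5]
326 [   2.  -184.2]
t 18.23 loc [   3.  -207.1] z 145.2 yawx 83.04 F loc [-0.75 -0.32] 0.33 grip 55.8 tip 14.0
```

Call:
{"fn": "servo_tool", "kwargs": {
  "series": [
    [0, -0.3, 2, 0, 0.65],
    [0, 0, 3, 0, 0.65],
    [0, 0, 3, 0, 0.65],
    [0, 0, 1.5, 0, 0.65],
    [0, 0, 0.9, 0, 0.65],
    [0, 0, 0.5, 0, 0.65],
    [0.2, 0, 0, 0, 0.65],
    [0.3, 0, 0, 0, 0.65],
    [0.3, 0, 0, 0, 0.65],
    [0.2, 0, 0, 0, 0.65],
    [0, 0, 0, 0, 0.65]
  ]
}}

```text
time_s: 19.6
tcp_pos: [530.5, -211.1, 36.4]
eef_rot: [0.748, 0.663, 0.0, 0.0]
force: [0.2, -0.1, 0.0]
grip_width: 55.5
finger_force: 0.0
```

```bash
python3 -c "
from h import *
st()"
```

```text
t 19.6 loc [   0.  -196.5] z 36.4 yawx 83.1 F loc [ 0.24 -0.06] 0.04 grip 55.5 tip 14.0
```

Call:
{"fn": "servo_tool", "kwargs": {
  "series": [
    [0.2, 0, 0, 0, 0.65],
    [0.2, 0, 0, 0, 0.65],
    [0.2, 0, 0, 0, 0.65],
    [0.2, 0, 0, 0, 0.65],
    [0.2, 0, 0, 0, 0.65],
    [0.2, 0, 0, 0, 0.65],
    [0.3, 0, 0, 0, 0.65],
    [0.3, 0, 0, 0, 0.65],
    [0.3, 0, 0, 0, 0.65],
    [0.3, 0, 0, 0, 0.65],
    [0.3, 0, 0, 0, 0.65],
    [0.3, 0, 0, 0, 0.65],
    [0.3, 0, 0, 0, 0.65],
    [0.3, 0, 0, 0, 0.65],
    [0.3, 0, 0, 0, 0.65],
    [0.3, 0, 0, 0, 0.65]
  ]
}}

```text
time_s: 21.6
tcp_pos: [535.6, -169.5, 36.3]
eef_rot: [0.748, 0.663, 0.0, 0.0]
force: [-0.1, -4.2, -0.8]
grip_width: 55.4
finger_force: 2.1
```

```bash
cat > k.py <<'E'
from h import *
import sys
st()
d={}
px,K,R,t=cam('wrist'); np.savez(sys.argv[1]+'.npz',px=px,K=K,R=R,t=t)
g=cv2.GaussianBlur(cv2.cvtColor(px,cv2.COLOR_RGB2GRAY),(3,3),0).astype(int)
# along the bay's lines: bright edges of the keeper top (z50) and of the cartridge's near side
for x,lo,hi in((-15,-60,60),(15,-60,60)):
    y=loc(bot.get_obs()['tcp_pos'])[1]
    ys=np.arange(y-5,y+75,.5); v=[]
    for yy in ys:
        u,w=proj(K,R,t,np.r_[O+M.T@[x,yy],50]); v.append(g[int(round(w)),int(round(u))] if 0<=w<400 and 0<=u<640 else -1)
    v=np.array(v); e=np.where(np.abs(np.diff(v))>15)[0]; print(x,[(round(float(ys[i]-y),1),int(v[i]),int(v[i+1])) for i in e][:14])
E
python3 k.py k1
```

```text
t 21.6 loc [ 1.000e-01 -1.545e+02] z 36.3 yawx 83.08 F loc [ 0.42 -4.2 ] -0.78 grip 55.4 tip 14.0
-15 [(8.0, 51, 101), (8.5, 101, 186), (9.0, 186, 239), (16.5, 243, 197), (17.0, 197, 122), (17.5, 122, 88), (32.0, 75, 58)]
15 [(8.0, 50, 98), (8.5, 98, 183), (9.0, 183, 237), (16.0, 246, 230), (16.5, 230, 176), (17.0, 176, 112), (17.5, 112, 87), (32.0, 75, 58)]
```

The keeper is sliding at 4.2 N, with its hem at TCP +9 to +17 mm. Contact is expected with the TCP at about y=-7 to +11, so I'll run up to about -15 and then feel.

Call:
{"fn": "servo_tool", "kwargs": {
  "series": [
    [0.4, 0, 0, 0, 0.65],
    [0.4, 0, 0, 0, 0.65],
    [0.4, 0, 0, 0, 0.65],
    [0.4, 0, 0, 0, 0.65],
    [0.4, 0, 0, 0, 0.65],
    [0.4, 0, 0, 0, 0.65],
    [0.4, 0, 0, 0, 0.65],
    [0.4, 0, 0, 0, 0.65],
    [0.4, 0, 0, 0, 0.65],
    [0.4, 0, 0, 0, 0.65],
    [0.4, 0, 0, 0, 0.65],
    [0.4, 0, 0, 0, 0.65],
    [0.4, 0, 0, 0, 0.65],
    [0.4, 0, 0, 0, 0.65],
    [0.4, 0, 0, 0, 0.65],
    [0.4, 0, 0, 0, 0.65],
    [0.4, 0, 0, 0, 0.65],
    [0.4, 0, 0, 0, 0.65],
    [0.4, 0, 0, 0, 0.65],
    [0.3, 0, 0, 0, 0.65]
  ]
}}

```text
time_s: 24.15
tcp_pos: [545.2, -91.0, 36.4]
eef_rot: [0.748, 0.663, 0.0, 0.0]
force: [2.0, -5.4, -1.9]
grip_width: 55.4
finger_force: 2.1
```

```bash
python3 k.py k2
```

```text
t 24.15 loc [  0.1 -75.4] z 36.4 yawx 83.09 F loc [ 2.63 -5.17] -1.9 grip 55.4 tip 14.0
-15 [(8.0, 50, 98), (8.5, 98, 182), (9.0, 182, 237), (16.5, 242, 194), (17.0, 194, 118), (17.5, 118, 85), (32.0, 73, 57)]
15 [(8.0, 50, 98), (8.5, 98, 181), (9.0, 181, 235), (16.5, 240, 192), (17.0, 192, 118), (17.5, 118, 84), (32.0, 73, 57)]
```

Call:
{"fn": "servo_tool", "kwargs": {
  "series": [
    [0.35, 0, 0, 0, 0.65],
    [0.35, 0, 0, 0, 0.65],
    [0.35, 0, 0, 0, 0.65],
    [0.35, 0, 0, 0, 0.65],
    [0.35, 0, 0, 0, 0.65],
    [0.35, 0, 0, 0, 0.65],
    [0.35, 0, 0, 0, 0.65],
    [0.35, 0, 0, 0, 0.65],
    [0.35, 0, 0, 0, 0.65],
    [0.35, 0, 0, 0, 0.65],
    [0.3, 0, 0, 0, 0.65],
    [0.3, 0, 0, 0, 0.65],
    [0.3, 0, 0, 0, 0.65],
    [0.3, 0, 0, 0, 0.65],
    [0.2, 0, 0, 0, 0.65],
    [0.2, 0, 0, 0, 0.65],
    [0.1, 0, 0, 0, 0.65]
  ]
}}

```text
time_s: 26.32
tcp_pos: [551.4, -39.4, 36.3]
eef_rot: [0.748, 0.663, 0.0, 0.0]
force: [3.8, -3.5, -1.1]
grip_width: 55.4
finger_force: 2.0
```

```bash
python3 k.py k3; python3 - <<'E'
from h import *
d=np.load('k3.npz');px,K,R,t=d['px'],d['K'],d['R'],d['t']
g=cv2.GaussianBlur(cv2.cvtColor(px,cv2.COLOR_RGB2GRAY),(3,3),0).astype(int)
for x in(-75,-40,40,75):
    print(x,[(int(y),int(g[tuple(np.round(proj(K,R,t,np.r_[O+M.T@[x,y],37])).astype(int)[::-1])])) for y in range(-6,50,2)])
E
```

```text
t 26.32 loc [  0.1 -23.5] z 36.3 yawx 83.09 F loc [ 4.17 -2.99] -1.15 grip 55.4 tip 14.0
-15 [(8.0, 35, 72), (8.5, 72, 146), (9.0, 146, 201), (16.5, 208, 157), (17.0, 157, 90), (17.5, 90, 62), (32.5, 51, 31), (59.0, 30, 46), (59.5, 46, 144), (60.0, 144, 174)]
15 [(8.0, 35, 73), (8.5, 73, 145), (9.0, 145, 200), (16.0, 211, 189), (16.5, 189, 135), (17.0, 135, 81), (17.5, 81, 61), (32.5, 53, 31), (59.0, 29, 47), (59.5, 47, 148), (60.0, 148, 175)]
-75 [(-6, 62), (-4, 61), (-2, 62), (0, 62), (2, 61), (4, 51), (6, 30), (8, 29), (10, 21), (12, 7), (14, 29), (16, 29), (18, 30), (20, 30), (22, 31), (24, 31), (26, 29), (28, 30), (30, 32), (32, 29), (34, 31), (36, 155), (38, 197), (40, 219), (42, 229), (44, 233), (46, 237), (48, 240)]
-40 [(-6, 63), (-4, 62), (-2, 60), (0, 63), (2, 63), (4, 60), (6, 29), (8, 28), (10, 28), (12, 28), (14, 28), (16, 29), (18, 28), (20, 27), (22, 31), (24, 29), (26, 28), (28, 31), (30, 28), (32, 29), (34, 29), (36, 173), (38, 209), (40, 223), (42, 234), (44, 241), (46, 241), (48, 243)]
40 [(-6, 61), (-4, 62), (-2, 61), (0, 62), (2, 61), (4, 59), (6, 29), (8, 26), (10, 28), (12, 29), (14, 29), (16, 29), (18, 28), (20, 29), (22, 29), (24, 29), (26, 31), (28, 29), (30, 30), (32, 29), (34, 28), (36, 160), (38, 207), (40, 223), (42, 234), (44, 241), (46, 241), (48, 243)]
75 [(-6, 61), (-4, 126), (-2, 179), (0, 178), (2, 180), (4, 101), (6, 28), (8, 29), (10, 20), (12, 10), (14, 22), (16, 29), (18, 30), (20, 30), (22, 30), (24, 29), (26, 28), (28, 29), (30, 29), (32, 30), (34, 31), (36, 158), (38, 202), (40, 219), (42, 229), (44, 233), (46, 237), (48, 240)]
```

The cartridge hasn't moved, and the gap to the keeper's buffers is about 21–26 mm. A sideways drag of 4 N has built up, so I'll relieve it with a small +y tool shift during the advance.

Call:
{"fn": "servo_tool", "kwargs": {
  "series": [
    [0.2, 0.02, 0, 0, 0.65],
    [0.2, 0.02, 0, 0, 0.65],
    [0.2, 0.02, 0, 0, 0.65],
    [0.2, 0, 0, 0, 0.65],
    [0.2, 0, 0, 0, 0.65],
    [0.2, 0, 0, 0, 0.65],
    [0.2, 0, 0, 0, 0.65],
    [0.1, 0, 0, 0, 0.65],
    [0.1, 0, 0, 0, 0.65]
  ]
}}

```text
time_s: 27.5
tcp_pos: [553.6, -23.7, 36.2]
eef_rot: [0.748, 0.663, -0.0, -0.0]
force: [-2.1, -3.7, 3.2]
grip_width: 55.2
finger_force: 2.0
```

```bash
cat > f.py <<'E'
from h import *
st()
import time
px,K,R,t=cam('wrist')
g=cv2.GaussianBlur(cv2.cvtColor(px,cv2.COLOR_RGB2GRAY),(3,3),0).astype(int)
for x in(-60,0,60):
    ys=np.arange(20,46,.25); v=np.array([g[tuple(np.round(proj(K,R,t,np.r_[O+M.T@[x,y],28])).astype(int)[::-1])] for y in ys])
    i=np.where((v[:-1]<90)&(v[1:]>=90))[0]; print(x,ys[i],end=' ')
print()
np.savez('f.npz',px=px,K=K,R=R,t=t)
E
python3 f.py
```

```text
t 27.5 loc [ 0.4 -7.6] z 36.2 yawx 83.09 F loc [-1.68 -3.93] 3.2 grip 55.2 tip 14.0
-60 [33.5] 0 [33.5] 60 [33.5]
```

Call:
{"fn": "servo_tool", "kwargs": {
  "series": [
    [0.1, 0, 0, 0, 0.65],
    [0.1, 0, 0, 0, 0.65],
    [0.1, 0, 0, 0, 0.65],
    [0.1, 0, 0, 0, 0.65]
  ]
}}

```text
time_s: 28.05
tcp_pos: [554.2, -19.7, 36.2]
eef_rot: [0.748, 0.663, -0.0, -0.0]
force: [-2.5, -3.8, 2.8]
grip_width: 55.2
finger_force: 2.0
```

```bash
python3 f.py
```

```text
t 28.05 loc [ 0.5 -3.6] z 36.2 yawx 83.09 F loc [-2.01 -4.02] 2.79 grip 55.2 tip 14.0
-60 [33.5] 0 [33.5] 60 [33.5]
```

Call:
{"fn": "servo_tool", "kwargs": {
  "series": [
    [0.08, 0, 0, 0, 0.65],
    [0.08, 0, 0, 0, 0.65]
  ]
}}

```text
time_s: 28.35
tcp_pos: [554.4, -18.2, 36.2]
eef_rot: [0.748, 0.663, -0.0, -0.0]
force: [-3.3, -4.0, 2.5]
grip_width: 55.7
finger_force: 2.0
```

```bash
python3 f.py
```

```text
t 28.35 loc [ 0.5 -2. ] z 36.2 yawx 83.08 F loc [-2.76 -4.41] 2.49 grip 55.7 tip 14.0
-60 [33.] 0 [33.] 60 [33.5]
```

Call:
{"fn": "servo_tool", "kwargs": {
  "series": [
    [0.05, 0, 0, 0, 0.65],
    [0.05, 0, 0, 0, 0.65]
  ]
}}

```text
time_s: 28.65
tcp_pos: [554.5, -17.2, 36.2]
eef_rot: [0.748, 0.663, -0.0, -0.0]
force: [-3.3, -4.0, 2.4]
grip_width: 55.9
finger_force: 2.0
```

```bash
python3 f.py
```

```text
t 28.65 loc [ 0.5 -1. ] z 36.2 yawx 83.08 F loc [-2.78 -4.33] 2.37 grip 55.9 tip 14.0
-60 [32.75] 0 [32.75] 60 [33.25]
```

Call:
{"fn": "servo_tool", "kwargs": {
  "series": [
    [0.05, 0, 0, 0, 0.65],
    [0.05, 0, 0, 0, 0.65]
  ]
}}

```text
time_s: 28.95
tcp_pos: [554.6, -16.2, 36.2]
eef_rot: [0.748, 0.663, -0.0, -0.0]
force: [-2.5, -3.8, 2.0]
grip_width: 55.4
finger_force: 2.0
```

```bash
python3 f.py
```

```text
t 28.95 loc [ 0.5 -0. ] z 36.2 yawx 83.08 F loc [-2.   -4.03] 2.01 grip 55.4 tip 14.0
-60 [32.75] 0 [32.75] 60 [32.75]
```

Call:
{"fn": "servo_tool", "kwargs": {
  "series": [
    [0.05, 0, 0, 0, 0.65],
    [0.05, 0, 0, 0, 0.65]
  ]
}}

```text
time_s: 29.25
tcp_pos: [554.8, -15.4, 36.2]
eef_rot: [0.748, 0.663, -0.0, 0.0]
force: [-2.9, -5.0, 1.4]
grip_width: 55.4
finger_force: 2.7
```

```bash
python3 f.py
```

```text
t 29.25 loc [0.6 0.8] z 36.2 yawx 83.09 F loc [-2.26 -5.36] 1.43 grip 55.4 tip 14.0
-60 [33.] 0 [33.] 60 [33.]
```

Force is starting to rise. Going on in 0.3–0.4 mm steps.

Call:
{"fn": "servo_tool", "kwargs": {
  "series": [
    [0.04, 0, 0, 0, 0.65],
    [0, 0, 0, 0, 0.65]
  ]
}}

```text
time_s: 29.55
tcp_pos: [554.7, -15.2, 36.2]
eef_rot: [0.748, 0.663, -0.0, 0.0]
force: [-3.9, -5.8, 1.8]
grip_width: 55.8
finger_force: 2.8
```

```bash
python3 f.py
```

```text
t 29.55 loc [0.5 1. ] z 36.2 yawx 83.09 F loc [-3.14 -6.19] 1.85 grip 55.8 tip 14.0
-60 [33.25] 0 [32.75] 60 [33.25]
```

Call:
{"fn": "servo_tool", "kwargs": {
  "series": [
    [0.04, 0, 0, 0, 0.65],
    [0, 0, 0, 0, 0.65]
  ]
}}

```text
time_s: 29.85
tcp_pos: [554.8, -15.1, 36.2]
eef_rot: [0.748, 0.663, -0.001, 0.0]
force: [-4.2, -6.5, 0.6]
grip_width: 55.3
finger_force: 3.4
```

```bash
python3 f.py
```

```text
t 29.85 loc [0.6 1. ] z 36.2 yawx 83.1 F loc [-3.41 -6.99] 0.6 grip 55.3 tip 14.0
-60 [33.25] 0 [32.75] 60 [33.25]
```

Call:
{"fn": "servo_tool", "kwargs": {
  "series": [
    [0.05, 0, 0, 0, 0.65],
    [0, 0, 0, 0, 0.65]
  ]
}}

```text
time_s: 30.15
tcp_pos: [554.8, -15.1, 36.3]
eef_rot: [0.748, 0.663, -0.001, 0.001]
force: [-4.4, -8.8, 0.3]
grip_width: 55.4
finger_force: 4.3
```

```bash
python3 f.py
```

```text
t 30.15 loc [0.6 1.1] z 36.3 yawx 83.1 F loc [-3.27 -9.27] 0.28 grip 55.4 tip 14.0
-60 [33.25] 0 [32.75] 60 [32.75]
```

Call:
{"fn": "servo_tool", "kwargs": {
  "series": [
    [0.05, 0, 0, 0, 0.65],
    [0, 0, 0, 0, 0.65]
  ]
}}

```text
time_s: 30.45
tcp_pos: [554.8, -15.1, 36.3]
eef_rot: [0.748, 0.663, -0.001, 0.001]
force: [-4.1, -9.7, 2.4]
grip_width: 55.4
finger_force: 5.1
```

```bash
python3 f.py
```

```text
t 30.45 loc [0.6 1.1] z 36.3 yawx 83.11 F loc [ -2.92 -10.16] 2.38 grip 55.4 tip 14.0
-60 [32.75] 0 [32.75] 60 [33.]
```

Call:
{"fn": "servo_tool", "kwargs": {
  "series": [
    [0.06, 0, 0, 0, 0.65],
    [0, 0, 0, 0, 0.65]
  ]
}}

```text
time_s: 30.75
tcp_pos: [554.8, -14.9, 36.2]
eef_rot: [0.748, 0.663, -0.002, 0.001]
force: [-5.1, -11.9, 1.5]
grip_width: 55.4
finger_force: 6.1
```

```bash
python3 f.py
```

```text
t 30.75 loc [0.5 1.2] z 36.2 yawx 83.12 F loc [ -3.63 -12.38] 1.52 grip 55.4 tip 14.0
-60 [33.] 0 [33.] 60 [33.]
```

12.4 N total means about 8 N of nip beyond the friction, mid-band and well under the dent limit. I'll back off gently, lift away, and verify.

Call:
{"fn": "servo_tool", "kwargs": {
  "series": [
    [-0.05, 0, 0, 0, 0.65],
    [-0.05, 0, 0, 0, 0.65],
    [-0.05, 0, 0, 0, 0.65],
    [-0.05, 0, 0, 0, 0.65],
    [-0.05, 0, 0, 0, 0.65],
    [-0.1, 0, 0, 0, 0.65],
    [-0.3, 0, 0, 0, 0.65],
    [-1, 0, 0, 0, 0.65],
    [-2, 0, 0, 0, 0.65],
    [-2, 0, 0, 0, 0.65],
    [0, 0, -2, 0, 0.65],
    [0, 0, -4, 0, 0.65],
    [0, 0, -5, 0, 0.65],
    [0, 0, -5, 0, 0.65],
    [0, 0, -4, 0, 0.65],
    [0, 0, 0, 0, 0.65]
  ]
}}

```text
time_s: 32.8
tcp_pos: [550.7, -69.7, 242.9]
eef_rot: [0.748, 0.663, 0.003, 0.004]
force: [0.2, -0.3, 0.2]
grip_width: 55.5
finger_force: 0.0
```

```bash
python3 - <<'E'
from m import *
st()
px,K,R,t=cam('wrist'); save(px,'end.png')
g=cv2.GaussianBlur(cv2.cvtColor(px,cv2.COLOR_RGB2GRAY),(3,3),0).astype(int)
def edges(x,z,a,b,th=18):
    ys=np.arange(a,b,.5); v=[]
    for y in ys:
        u,w=proj(K,R,t,np.r_[O+M.T@[x,y],z]); v.append(g[int(round(w)),int(round(u))] if 0<=w<400 and 0<=u<640 else -1)
    v=np.array(v); return [(float(ys[i]),int(v[i]),int(v[i+1])) for i in np.where(np.abs(np.diff(v))>th)[0]]
for x in(-95,-50,50,95): print(x,'z50',edges(x,50,-10,30),'z28',edges(x,28,22,110))
d=np.load('w15.npz'); 
p0=np.load('top0.npz')
px2,K2,R2,t2=cam('top')
a=cv2.absdiff(cv2.GaussianBlur(px2,(3,3),0),cv2.GaussianBlur(p0['px'],(3,3),0)).max(2)
n,l,s,c=cv2.connectedComponentsWithStats((a>35).astype(np.uint8)); print([tuple(map(int,r)) for r in s[1:] if r[4]>12])
E
```

```text
t 32.8 loc [  3.1 -53.6] z 242.9 yawx 83.08 F loc [ 0.21 -0.24] 0.21 grip 55.5 tip 14.0
-95 z50 [(9.0, 35, 61), (10.0, 61, 132), (11.0, 132, 204), (12.0, 204, 233), (18.5, 219, 153), (19.5, 153, 68), (20.5, 68, 32)] z28 [(34.0, 45, 85), (35.0, 85, 140), (36.5, 140, 179), (37.5, 179, 200), (84.0, 173, 140), (85.0, 140, 89), (86.0, 89, 47), (88.0, 35, 63), (89.0, 63, 128), (90.0, 128, 161), (91.0, 161, 130), (92.0, 130, 95), (102.0, 101, 140), (103.0, 140, 193), (104.0, 193, 223)]
-50 z50 [(9.0, 33, 63), (10.0, 63, 142), (11.0, 142, 213), (12.0, 213, 237), (17.5, 237, 213), (18.5, 213, 142), (19.5, 142, 63), (20.5, 63, 32)] z28 [(33.0, 32, 54), (34.0, 54, 114), (35.0, 114, 170), (36.5, 170, 196), (83.5, 200, 180), (84.5, 180, 146), (85.5, 146, 93), (86.5, 93, 48), (88.5, 33, 71), (89.5, 71, 152), (90.5, 152, 172), (91.5, 172, 117), (92.0, 117, 87), (102.0, 109, 159), (103.0, 159, 210), (104.0, 210, 229)]
50 z50 [(9.0, 33, 68), (10.0, 68, 154), (11.0, 154, 220), (17.5, 230, 191), (18.5, 191, 114), (19.5, 114, 52)] z28 [(34.0, 50, 101), (35.0, 101, 157), (36.5, 157, 188), (83.5, 181, 154), (84.5, 154, 105), (85.5, 105, 54), (86.5, 54, 33), (88.5, 48, 101), (89.5, 101, 159), (91.5, 152, 102), (101.0, 98, 132), (102.0, 132, 186), (103.0, 186, 222)]
95 z50 [(9.0, 37, 75), (10.0, 75, 156), (11.0, 156, 218), (17.5, 224, 182), (18.5, 182, 106), (19.5, 106, 49)] z28 [(34.0, 51, 103), (35.0, 103, 159), (36.5, 159, 191), (83.5, 180, 153), (84.5, 153, 102), (85.5, 102, 53), (87.5, 35, 57), (88.5, 57, 114), (89.5, 114, 153), (90.5, 153, 133), (91.5, 133, 96), (101.5, 102, 145), (102.5, 145, 196), (103.5, 196, 224)]
[(274, 109, 123, 244, 14658), (355, 168, 6, 5, 19), (374, 233, 14, 4, 44), (415, 278, 225, 122, 13652), (235, 312, 88, 71, 2123), (197, 363, 36, 37, 565), (228, 370, 49, 17, 98), (225, 376, 9, 7, 41), (248, 384, 13, 16, 94), (215, 386, 8, 5, 25), (216, 396, 14, 4, 35)]
```

The keeper and cartridge are both square and the divider hasn't moved. The forces never came near its 25 N slip limit. Handing in.

```bash
python3 -c "
from station import bot
print(bot.job_done())"
```

```text
the job is handed in; nothing more can be done
None
```

The job is handed in at about 33 s: I rolled the cartridge home square against both divider buffers (peak push reading about 8 N), then pushed the keeper up until it nipped the cartridge with about 8 N beyond its sliding friction; the verdict was not shown.

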